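# Check a feed guard with the go gauge

## Task

Check the feed opening of the green roll unit with the yellow go gauge: move the steel V-block standing in front of the opening out of the way, leaving it upright on the bench clear of the gauge, then slide the yellow gauge, tongue first and flat on the bench, straight into the opening until its black line is level with the yellow front plate, without running clearly past it. Leave the gauge lying there and leave the red gauge, oil can, grease pot and tape roll where they are.

Things in the scene. Friction and masses are not known exactly. Their poses are not given: they have to be found in the camera images.
- guard: Green feed-roll unit with yellow front plate and top, fixed, 110 (own x) x 146 (own y, with foot flanges) x 76 mm high. Origin on the bench under its middle. Feed opening at bench level in the front face, at own x = -55 mm; own +x points inward. Opening 12 mm high; its side walls flare: 62 mm apart at the face, 48 mm apart from 14 mm further in, through to the open back.
- guard_mouth (a point): Middle of the feed opening on the bench, in the plane of the yellow front plate's outer face; axes as the guard's (+x points into the opening).
- gauge: Yellow T-shaped flat blade, 8 mm thick, 110 mm long (own x), loose on the bench on either side of the roll unit, yaw varies widely (red gauge on the other). Origin on its underside at mid-length. Tongue 44 mm wide, own x = -27 to +55 mm (tip, corners rounded 8 mm); tail cross-bar x = -55 to -27 mm, 92 mm wide. Black line across the tongue at x = -13 mm.
- gauge_line (a point): Middle of the black line on the gauge's upper face (own x = -13 mm, 8 mm above the underside); axes as the gauge's.
- red_gauge: Red no-go gauge, same as the yellow one but with a tongue 58 mm wide (too wide for the opening) and a white line; a bystander. Origin on its underside at mid-length, +x to the tip.
- v_block: Small grey ground-steel V-block, loose, 40 (own x) x 50 (own y) x 35 mm high, 0.38 kg, standing in the lane in front of the opening, V upward. Origin at the centre of its underside.
- oil_can: Red oil can with a spout, 75 x 78 x 176 mm high, standing; a loose bystander. Origin at the centre of its underside.
- grease_pot: Black round pot, 70 mm diameter x 55 mm high; a loose bystander. Origin at the centre of its underside.
- tape_roll: Brown roll of masking tape lying flat, 90 mm diameter x 30 mm high; a loose bystander. Origin at the centre of its underside.

How it is judged:
By the outcome, as a careful person would: the job done as asked, in the order asked, and still so for the second after the job is handed in, with the robot touching nothing.
It also fails if it takes over 69 s, if anything falls off the work surface, if the arm or the gripper's body presses on something with over 40 N, if the wrist force passes 120 N, or if a joint passes its speed limit or range.

## Robot

A 6-joint arm with a two-finger parallel gripper is mounted at the origin on a cart in front of the work surface, level with it; the furniture and walls round the work are solid. World frame = base frame: x ahead of the robot, y to its left, z up, the work surface at z = 0. Lengths are in m, angles in rad, forces in N, time in s.
With the tool pointing down it reaches from about 0.35 to 1 m from the base axis. Payload 7.1 kg.
Tool frame: the origin (TCP) lies between the finger pads; the fingertips stand 22 mm ahead of it and the grasp point (between the pads) lies 3 mm ahead of it; z points along the fingers, y is the line along which they close (so a half turn about z gives the same grasp; the last joint's range is limited). The gripper opens to 85 mm and grips with 20 to 120 N. Pads are 22 mm wide; open, the fingers measure 114 mm over their backs; the gripper's body (76 mm by 85 mm) begins 54 mm behind the grasp point. The pads swing forward as they close: fully open they stand 13 mm farther back than shut.
Start: joints at [1.109, 0.423, 1.63, -0, 1.089, -0.019], TCP at [0.268, 0.565, 0.214] pointing down, gripper open.
Joint ranges: [-3, 3], [-0.9, 2.11], [0.09, 2.58], [-1.31, 4.45], [0.11, 2.69], [-2.54, 2.54]. Speed limits (rad/s): [2.39, 2.39, 3.01, 3.14, 3.14, 3.14].

## Interface

Orientations are given as a rotation vector (axis times angle).
In Python, from rig import manip gives the robot as it stands. The module is installed in compiled form; this text tells all that it offers. Calls block until the motion is done:
- manip.move_to(position, orientation): joint-space move of the TCP to a pose.
- manip.servo_line(position, orientation=None, rate=0.15): straight line of the TCP; orientation=None keeps the orientation; rate is the mean speed in m/s.
- manip.set_joints(angles): joint-space move.
- manip.command_gripper(opening, f_grip=None): finger opening in m; f_grip is the grip in N (None keeps the last); returns when the fingers have stopped.
- manip.hold(seconds).
- manip.solve_ik(position, orientation): joint angles nearest the present ones, or None.
- manip.camera(name): name is "side" or "top" or "wrist"; returns a dict with "image" (420x560x3 uint8, red, green, blue), "fx", "fy", "cx", "cy" (pixels), "cam_to_world" (4x4, takes a point from camera to world coordinates); the wrist camera has in their place "mount" (4x4, takes a point from camera to tool coordinates, whose origin is the TCP and whose axes are the flange's). Camera axes: x right, y down, z forward; pixel columns grow to the right and rows downward; lengths in m; the calibration is good to about 2 mm. A picture is of the moment at which its call begins: read the wrist's pose just before it. There is no depth.
A pose or a line that the arm cannot do raises manip.IKError and nothing moves.
- manip.sign_off(): hands the job in; it is judged then, once.
Readings, each from a call of its own:
- manip.get_time(): time.
- manip.get_joint_positions(): joint angles.
- manip.get_joint_vel(): joint speeds.
- manip.get_tau(): joint torques, N m.
- manip.get_position(): TCP position.
- manip.get_ee_rot(): TCP orientation.
- manip.get_contact_force(): force on the tool from outside, world axes, zero at the start.
- manip.get_torque(): the same for the moment, N m.
- manip.get_width(): finger opening in m.
- manip.get_grip_force(): force on a finger pad.
Only numpy, scipy, OpenCV 4.12 (cv2) and the standard library are available. Lean on these libraries where they do the work, as an engineer would, in place of code of your own. Each camera call takes 0.05 s, during which the arm holds its last target. There are 200 camera calls.

## Working session

There is one attempt and no reset: what is moved stays moved. The work goes in short steps, each a Python script; the robot and the scene stay as the last script left them, time stands still between calls to the robot, and variables do not carry over. Pictures are saved under pics/ and viewed, at most 10 in all, crops included, and the job is handed in when it is done.

```bash
mkdir -p pics; python3 - <<'E'
from rig import manip
import cv2,pickle,numpy as np
d={}
for n in("top","side"):
    c=manip.camera(n);d[n]=c;cv2.imwrite(f"pics/{n}0.png",c["image"][:,:,::-1]);print(n,c["fx"],c["cx"],c["cy"],np.round(c["cam_to_world"],3).tolist())
pickle.dump(d,open("d0.pkl","wb"));print(manip.get_time(),manip.get_ee_rot(),manip.get_position(),manip.camera("wrist")["mount"])
E
```

```text
top 511.565545849485 277.95740662086973 206.29937174908298 [[-0.019, -0.997, 0.08, 0.498], [-1.0, 0.02, 0.012, -0.068], [-0.014, -0.079, -0.997, 1.293], [0.0, 0.0, 0.0, 1.0]]
side 523.716186707279 283.492630794085 217.30904243704413 [[0.933, -0.257, 0.254, 0.226], [-0.361, -0.634, 0.684, -0.981], [-0.015, -0.73, -0.684, 0.955], [0.0, 0.0, 0.0, 1.0]]
0.1 [-6.89782360e-01 -3.06457823e+00  2.23738122e-03] [0.26752295 0.56425095 0.21280168] [[-4.77122365e-04 -9.61633229e-01 -2.74337939e-01  7.02937986e-02]
 [ 9.99999652e-01 -2.70941588e-04 -7.89448826e-04  2.48631850e-04]
 [ 6.84830668e-04 -2.74338220e-01  9.61633024e-01 -1.59918252e-01]
 [ 0.00000000e+00  0.00000000e+00  0.00000000e+00  1.00000000e+00]]
```

View pics/top0.png

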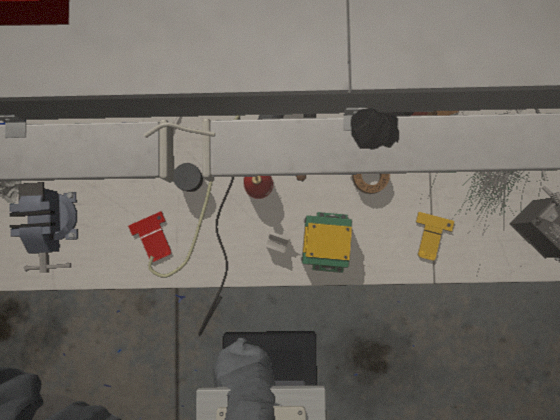

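View pics/side0.png

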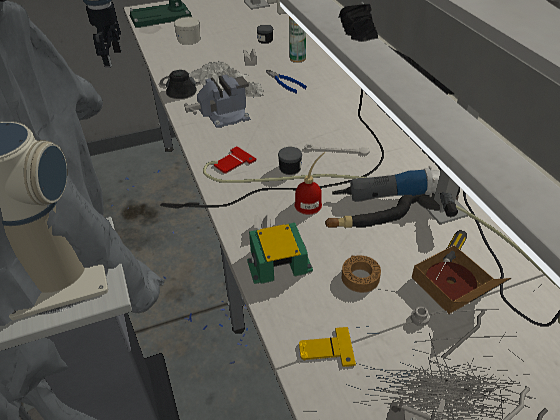

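The top view shows the guard at (328,241) with the V-block to its left at (279,241), so the mouth faces world +y. The yellow gauge is to the right at (433,237) and the red one to the left at (150,237). The side view agrees. I'll get coarse positions first, then take wrist views.

```bash
cat > h.py <<'E'
from rig import manip
import cv2,numpy as np
from scipy.spatial.transform import Rotation as R
def wcam():
    p=np.array(manip.get_position());r=R.from_rotvec(manip.get_ee_rot()).as_matrix()
    c=manip.camera("wrist");T=np.eye(4);T[:3,:3]=r;T[:3,3]=p
    c["cam_to_world"]=T@c["mount"];return c
def cast(c,uv,z):
    uv=np.atleast_2d(np.array(uv,float));M=np.array(c["cam_to_world"])
    d=np.c_[(uv[:,0]-c["cx"])/c["fx"],(uv[:,1]-c["cy"])/c["fy"],np.ones(len(uv))]@M[:3,:3].T
    return M[:3,3]+d*((z-M[2,3])/d[:,2])[:,None]
def blobs(c,lo,hi,amin=60):
    m=cv2.inRange(cv2.cvtColor(c["image"],cv2.COLOR_RGB2HSV),np.array(lo),np.array(hi))
    m=cv2.morphologyEx(m,cv2.MORPH_CLOSE,np.ones((5,5)))
    k,_=cv2.findContours(m,cv2.RETR_EXTERNAL,cv2.CHAIN_APPROX_NONE)
    return sorted([q[:,0] for q in k if cv2.contourArea(q)>amin],key=lambda q:-cv2.contourArea(q))
YEL=((18,140,90),(32,255,255))
def down(a):
    """tool down with tool y axis at world angle a (folded so that joint 6 stays in range)"""
    y=np.array([np.cos(a),np.sin(a),0]);z=np.array([0,0,-1.]);x=np.cross(y,z)
    return R.from_matrix(np.c_[x,y,z]).as_rotvec()
def rect(c,q,z):
    P=cast(c,q,z)[:,:2].astype(np.float32)
    (ctr,s,a)=cv2.minAreaRect(P*1000);return np.round(ctr,1),np.round(s,1),round(a,1)
E
python3 - <<'E'
from h import *
import pickle
d=pickle.load(open("d0.pkl","rb"));c=d["top"]
for q in blobs(c,*YEL):
    print(q.mean(0),len(q),rect(c,q,.076),rect(c,q,.008))
print("vb",cast(c,[[279,241]],.03),cast(c,[[303,241]],0))
print("y at start",R.from_rotvec(manip.get_ee_rot()).as_matrix().round(2).tolist())
for xy in ((.42,-.07),(.42,-.42)):
  for a in (0,np.pi/2,np.pi,-np.pi/2):
    q=manip.solve_ik([*xy,.3],down(a));print(xy,a,None if q is None else np.round(q,2))
E
```

```text
[327.16556291 241.17880795] 151 (array([ 509.8, -167.6]), array([110.1,  79.5]), 84.0) (array([ 510.5, -173.2]), array([116.3,  83.9]), 84.0)
[431.89726027 232.96575342] 146 (array([ 514.9, -413.2]), array([ 85.4, 102.7]), 73.8) (array([ 515.9, -432.5]), array([ 90.2, 108.4]), 73.8)
vb [[ 0.51270815 -0.05355165  0.03      ]] [[ 0.51191124 -0.11366915  0.        ]]
y at start [[-0.9, 0.43, -0.0], [0.43, 0.9, -0.0], [0.0, -0.0, -1.0]]
(0.42, -0.07) 0 [-0.19  0.01  1.95 -0.    1.18 -0.19]
(0.42, -0.07) 1.5707963267948966 [-0.19  0.01  1.95  0.    1.18 -1.76]
(0.42, -0.07) 3.141592653589793 None
(0.42, -0.07) -1.5707963267948966 [-0.19  0.01  1.95 -0.    1.18  1.38]
(0.42, -0.42) 0 [-0.81  0.29  1.62 -0.    1.23 -0.81]
(0.42, -0.42) 1.5707963267948966 [-0.81  0.29  1.62  0.    1.23 -2.38]
(0.42, -0.42) 3.141592653589793 [-0.81  0.29  1.62  0.    1.23  2.34]
(0.42, -0.42) -1.5707963267948966 [-0.81  0.29  1.62 -0.    1.23  0.77]
```

```bash
python3 - <<'E'
from h import *
import pickle
manip.move_to([.515,-.06,.25],down(np.radians(-6)))
c=wcam();pickle.dump(c,open("w1.pkl","wb"));cv2.imwrite("pics/w1.png",c["image"][:,:,::-1]);print(manip.get_time(),c["fx"],manip.get_position())
E
```

```text
2.5917 313.50735968300506 [ 0.51514096 -0.05930029  0.24992515]
```

View pics/w1.png

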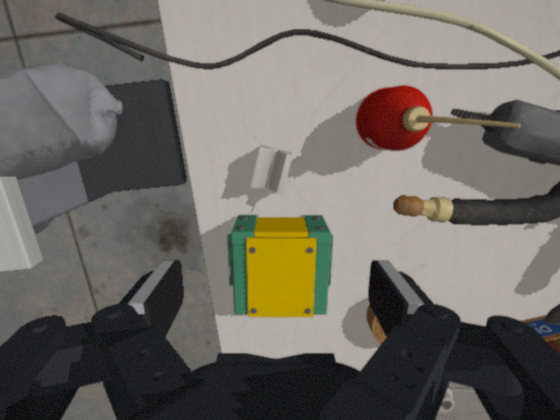

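The wrist view shows the V-block at about (271,168), its groove running towards the guard. The guard's front plate spans columns 254–308, rows 217–237, and the top plate is at (247..315, 238..318).

```bash
python3 - <<'E'
from h import *
import pickle
c=pickle.load(open("w1.pkl","rb"))
f=lambda uv,z:print(np.round(cast(c,uv,z)[:,:2]*1000,1).tolist())
f([(261,146),(291,152),(284,192),(251,186)],.035)
q=blobs(c,*YEL)[0]
def row(r):
    s=q[q[:,1]==r][:,0];return s.min(),s.max()
for r in range(214,322,4):
    if (q[:,1]==r).any():print(r,row(r),end=' ')
print(q.min(0),q.max(0))
for r in (250,305):
    a,b=row(r);f([(a,r),(b,r)],.076)
f([(247,238),(315,237)],.076); f([(255,218),(307,218)],.012); f([(237,217),(328,217)],0)
m=cv2.resize(c["image"][130:260,210:350],None,fx=4.2,fy=4.2,interpolation=cv2.INTER_CUBIC)
cv2.imwrite("pics/w1c.png",m[:,:,::-1])
E
```

```text
[[501.6, -17.4], [536.0, -28.0], [523.2, -75.4], [483.9, -63.8]]
218 (np.int32(257), np.int32(303)) 222 (np.int32(256), np.int32(305)) 226 (np.int32(256), np.int32(306)) 230 (np.int32(255), np.int32(307)) 234 (np.int32(254), np.int32(308)) 238 (np.int32(246), np.int32(315)) 242 (np.int32(246), np.int32(315)) 246 (np.int32(246), np.int32(315)) 250 (np.int32(246), np.int32(315)) 254 (np.int32(246), np.int32(315)) 258 (np.int32(246), np.int32(315)) 262 (np.int32(246), np.int32(314)) 266 (np.int32(247), np.int32(314)) 270 (np.int32(247), np.int32(314)) 274 (np.int32(247), np.int32(314)) 278 (np.int32(247), np.int32(314)) 282 (np.int32(247), np.int32(314)) 286 (np.int32(247), np.int32(313)) 290 (np.int32(247), np.int32(313)) 294 (np.int32(247), np.int32(313)) 298 (np.int32(247), np.int32(313)) 302 (np.int32(247), np.int32(313)) 306 (np.int32(248), np.int32(313)) 310 (np.int32(248), np.int32(312)) 314 (np.int32(248), np.int32(312)) [246 217] [315 316]
[[473.0, -129.5], [551.9, -137.7]]
[[466.0, -201.3], [544.5, -209.4]]
[[476.0, -115.0], [553.0, -121.8]]
[[481.4, -111.9], [550.2, -119.1]]
[[455.8, -111.6], [579.8, -124.5]]
```

View pics/w1c.png

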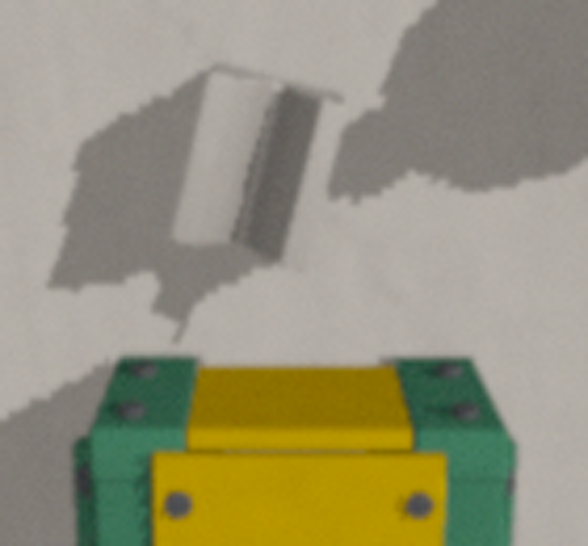

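```bash
python3 - <<'E'
from h import *
o=down(np.radians(-17))
manip.move_to([.511,-.046,.10],o)
manip.servo_line([.511,-.046,.029],rate=.08)
print("F",np.round(manip.get_contact_force(),1))
manip.command_gripper(.03,40);print("w",manip.get_width(),manip.get_grip_force())
manip.servo_line([.511,-.046,.14],rate=.15)
print("w",manip.get_width(),np.round(manip.get_contact_force(),1))
manip.servo_line([.50,-.30,.14],rate=.2)
manip.servo_line([.50,-.30,.030],rate=.08)
print("F",np.round(manip.get_contact_force(),1))
manip.command_gripper(.085)
manip.servo_line([.50,-.30,.12],rate=.15)
manip.move_to([.52,-.40,.22],down(np.radians(-106)))
c=wcam();import pickle;pickle.dump(c,open("w2.pkl","wb"))
cv2.imwrite("pics/w2.png",c["image"][:,:,::-1])
for q in blobs(c,*YEL,400):print(q.mean(0),rect(c,q,.008))
print(manip.get_time())
E
```

```text
F [-0.4 -0.5  0.8]
w 0.029716346581623542 0.0
w 0.030168933617666784 [ 0.8 -0.2  0.4]
F [-0.1 -0.1 -0.2]
[ 70.47663551 257.12461059] (array([ 492. , -115.4]), array([130.7,  99. ]), 83.9)
[304.4      163.978125] (array([ 515.9, -433.5]), array([ 90.6, 109.3]), 73.6)
11.375
```

View pics/w2.png

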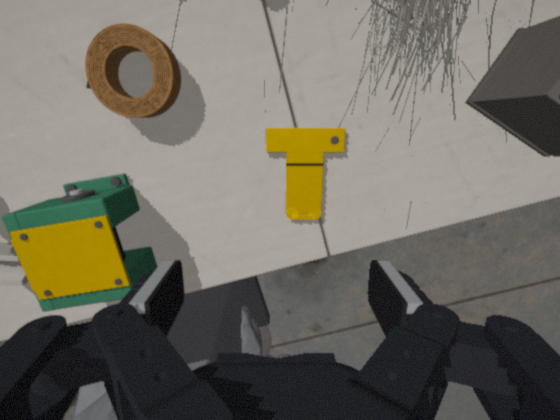

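The gripper closed to 30 mm with no force, so the V-block wasn't picked up. The gauge is clear at (304,172). I'll look for the block.

```bash
python3 - <<'E'
from h import *
import pickle
c=manip.camera("top");pickle.dump(c,open("t1.pkl","wb"))
a=c["image"][190:290,230:330];d=manip.camera("side")["image"][170:300,220:350]
r=lambda x:cv2.resize(x,(400,400),interpolation=cv2.INTER_CUBIC)
cv2.imwrite("pics/t1.png",np.hstack([r(a),r(d)])[:,:,::-1])
E
```

```text
(no output)
```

View pics/t1.png

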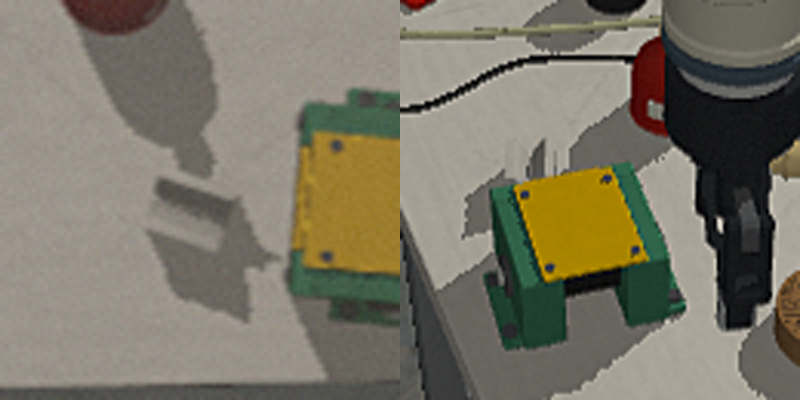

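```bash
python3 - <<'E'
from h import *
import pickle
a=pickle.load(open("d0.pkl","rb"))["top"]["image"];b=pickle.load(open("t1.pkl","rb"))["image"]
d=cv2.absdiff(a,b).max(2);d[:, :]=np.where(d>40,d,0)
print("diff near block",np.argwhere(d[205:275,255:302]>0).shape, np.argwhere(d[225:262,355:415]>0).shape)
r=lambda x:cv2.resize(x[205:275,250:310],(390,455),interpolation=cv2.INTER_CUBIC)
cv2.imwrite("pics/ab.png",np.hstack([r(a),r(b)])[:,:,::-1])
E
```

```text
diff near block (0, 2) (0, 2)
```

View pics/ab.png

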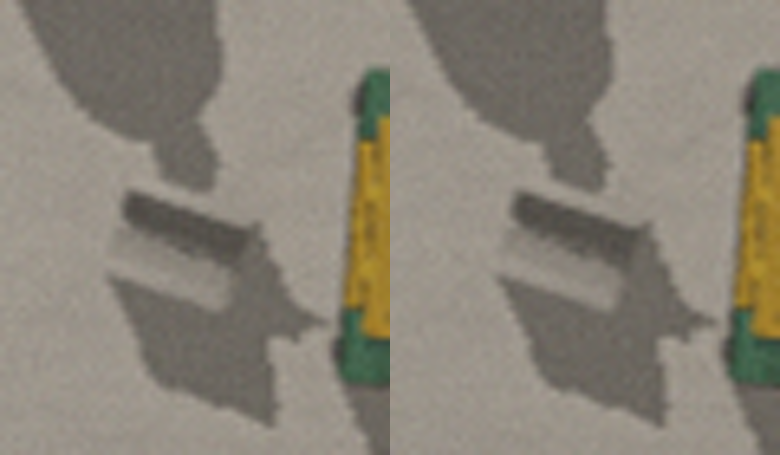

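The block has not moved at all, so the fingers never touched it. I'll retry, logging the values at each step.

```bash
python3 - <<'E'
from h import *
import pickle
o=down(np.radians(-17))
manip.move_to([.511,-.046,.10],o)
print(manip.get_position(),manip.get_width())
manip.servo_line([.511,-.046,.024],rate=.08)
print(manip.get_position(),np.round(manip.get_contact_force(),1))
c=wcam();pickle.dump(c,open("w3.pkl","wb"));cv2.imwrite("pics/w3.png",c["image"][:,:,::-1])
for w in (.05,.036):
    manip.command_gripper(w,40);print(w,manip.get_width(),manip.get_grip_force(),np.round(manip.get_contact_force(),1))
print(manip.get_time())
E
```

```text
[ 0.5117911  -0.0465608   0.10039321] 0.08462478697651189
[ 0.51139399 -0.0460461   0.02437008] [-0.5  0.4  0.8]
0.05 0.050072790517989435 0.0 [-0.7  0.9 -0.7]
0.036 0.03559701930030477 0.0 [0.2 0.3 0.6]
14.7583
```

View pics/w3.png

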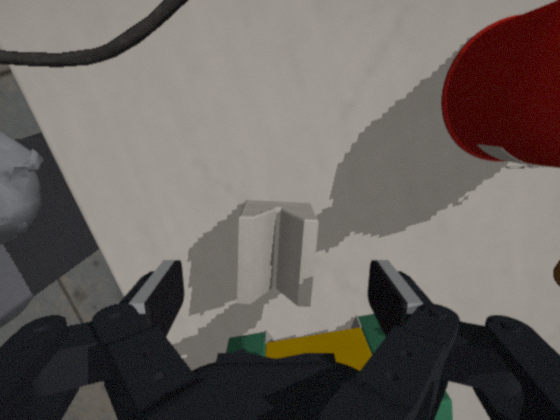

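This wrist view has the block centred between the fingers. But the open pads, with inner edges at columns 182 and 370, appear nearer the camera than the given tip offset implies, so the fingers seem to close above the block. I'll measure the real tip height with a guarded touch on bare bench.

```bash
cat >> h.py <<'E'
def guarded(zmin,step=.002,thr=4,rate=.04):
    f0=np.array(manip.get_contact_force());p=np.array(manip.get_position())
    z=p[2]
    while z>zmin:
        z-=step;manip.servo_line([p[0],p[1],z],rate=rate)
        f=np.array(manip.get_contact_force())-f0
        if f[2]>thr: return z,np.round(f,1)
    return z,None
E
python3 - <<'E'
from h import *
manip.servo_line([.511,-.046,.05],rate=.1)
manip.command_gripper(.044)
manip.servo_line([.50,.02,.03],rate=.15)
print(guarded(-.03),manip.get_position(),manip.get_time())
E
```

```text
(np.float64(-0.022019309841916843), array([-6.2, -0.3, 31.3])) [ 0.50048193  0.01999059 -0.01996373] 22.5333
```

The tips touch the bench at TCP z ≈ −0.0205, about 40 mm off the stated figure. I'll use that offset from here on.

```bash
python3 - <<'E'
from h import *
o=down(np.radians(-17))
manip.servo_line([.50,.02,.05],rate=.2)
manip.command_gripper(.085)
manip.servo_line([.511,-.046,.05],rate=.2)
manip.servo_line([.511,-.046,-.011],rate=.1)
print("F",np.round(manip.get_contact_force(),1))
manip.command_gripper(.03,40);w=manip.get_width();print("w",w,manip.get_grip_force(),manip.get_time())
if w>.036:
    manip.servo_line([.511,-.046,.11],rate=.2)
    print("w",manip.get_width(),np.round(manip.get_contact_force(),1))
    manip.servo_line([.50,-.30,.11],rate=.25)
    manip.servo_line([.50,-.30,.0],rate=.2)
    print(guarded(-.014,.002,3))
    print("F",np.round(manip.get_contact_force(),1))
    manip.command_gripper(.085)
    manip.servo_line([.50,-.30,.06],rate=.2)
print(manip.get_time())
E
```

```text
F [-0.   0.2 -0.2]
w 0.03998015013157638 39.438672556425445 25.25
w 0.03973838372943934 [-1.3 -0.3 -3.3]
(np.float64(-0.011358760771206764), array([-3. ,  1.1, 10.7]))
F [-2.8  1.   8.3]
30.4
```

```bash
python3 - <<'E'
from h import *
import pickle
g=[.5275,-.4364]
manip.move_to([*g,.05],down(np.radians(-106.3)))
manip.command_gripper(.062)
manip.servo_line([*g,-.0175],rate=.12)
print("F",np.round(manip.get_contact_force(),1))
manip.command_gripper(.035,50);print("w",manip.get_width(),manip.get_grip_force())
manip.servo_line([*g,.11],rate=.25)
print("w",manip.get_width(),np.round(manip.get_contact_force(),1),manip.get_time())
u=np.array([np.cos(np.radians(-95.9)),np.sin(np.radians(-95.9))]);M=np.array([.5150,-.115]);t=M-.077*u
manip.servo_line([*t,.11],down(np.radians(-5.9)),rate=.25)
manip.servo_line([*t,-.008],rate=.15)
print(guarded(-.0175,.002,3),manip.get_position(),manip.get_time())
c=wcam();pickle.dump(c,open("w4.pkl","wb"));cv2.imwrite("pics/w4.png",c["image"][:,:,::-1])
E
```

```text
F [-0.3 -0.3  0.1]
w 0.041894760437601056 51.18433356285095
w 0.04189946448891383 [-0.2 -0.1 -1.3] 33.7167
(np.float64(-0.017446344403967404), array([-3.3, -0.2, 17.1])) [ 0.52367902 -0.03857619 -0.01613654] 37.8
```

View pics/w4.png

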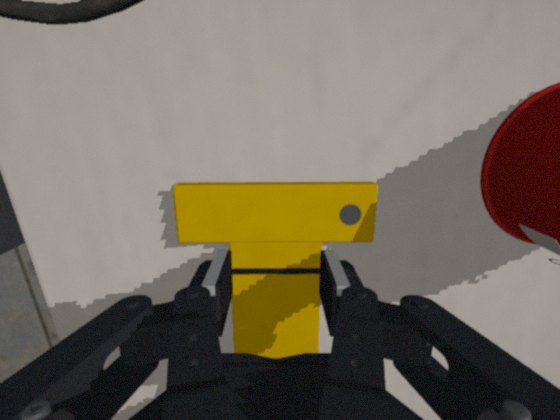

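The gauge is held square and flat: black line at (277,271), cross-bar at columns 175–377. Next I'll slide the tongue into the flare, release, and push the tail with the open fingers.

```bash
python3 - <<'E'
from h import *
import pickle
c=pickle.load(open("w4.pkl","rb"))
u=np.array([np.cos(np.radians(-95.9)),np.sin(np.radians(-95.9))]);n=np.array([-u[1],u[0]]);M=np.array([.5150,-.115])
for p in cast(c,[(277,271),(276,183)],.008)[:,:2]:print("along/lat",(p-M)@u,(p-M)@n)
def go(s,z,rate=.1):
    p=M+s*u;manip.servo_line([*p,z],rate=rate)
f0=np.array(manip.get_contact_force())
s=-.077
while s<-.0555:
    s+=.0055;go(s,-.0165,.06);f=np.array(manip.get_contact_force());print(round(s,4),np.round(f,1))
    if abs(f[:2]).max()>15:break
manip.command_gripper(.06)
go(s,.03,.15)
go(-.105,.03,.2);manip.command_gripper(.055)
go(-.105,-.012,.15);print(guarded(-.0185,.002,3))
z=manip.get_position()[2]+.0005
for s in (-.085,-.075,-.068,-.062):
    go(s,z,.06);print(s,np.round(manip.get_contact_force(),1))
c=wcam();pickle.dump(c,open("w5.pkl","wb"));cv2.imwrite("pics/w5.png",c["image"][:,:,::-1]);print(manip.get_time())
q=blobs(c,*YEL,200)
for k in q[:4]:print(k.min(0),k.max(0))
E
```

```text
along/lat -0.07755626650856695 0.0009390542924527148
along/lat -0.12023682675666111 0.0004644111238415738
-0.0715 [-2.5 -4.3  6.8]
-0.066 [-1.1 -1.9  6.9]
-0.0605 [-1.9 -0.6  5.8]
-0.055 [-0.7 -1.   6.9]
(np.float64(-0.014511687989296388), array([-1.6,  1.4,  4.4]))
-0.085 [0.5 0.2 0.5]
-0.075 [0.1 0.3 0.4]
-0.068 [-0.2 -0.7  0.6]
-0.062 [-0.3  0.1 -0.5]
42.2917
[178 195] [375 278]
[233 284] [320 358]
```

The fingers landed on the tail edge and slid over it. I'll check where the gauge is, back off further and redo the push.

```bash
python3 - <<'E'
from h import *
import pickle
c=pickle.load(open("w5.pkl","rb"))
u=np.array([np.cos(np.radians(-95.9)),np.sin(np.radians(-95.9))]);n=np.array([-u[1],u[0]]);M=np.array([.5150,-.115])
for p in cast(c,[(277,281),(178,196),(375,196)],.008)[:,:2]:print("along/lat",(p-M)@u,(p-M)@n)
def go(s,z,rate=.1):
    p=M+s*u;manip.servo_line([*p,z],rate=rate)
go(-.062,.02,.15);go(-.125,.02,.2);go(-.125,-.012,.15)
print(guarded(-.0205,.002,4))
z=manip.get_position()[2]+.001;print(z)
for s in (-.110,-.10,-.085,-.075,-.068,-.062):
    go(s,z,.06);f=np.array(manip.get_contact_force());print(s,np.round(f,1))
    if abs(f[:2]).max()>25:break
c=wcam();pickle.dump(c,open("w6.pkl","wb"));cv2.imwrite("pics/w6.png",c["image"][:,:,::-1]);print(manip.get_time(),manip.get_position())
q=blobs(c,*YEL,200)
for k in q[:4]:print(k.min(0),k.max(0))
E
```

```text
along/lat -0.05554019067601453 0.0001874312244730756
along/lat -0.09853423544309597 -0.044794329400134204
along/lat -0.09847114852330975 0.044652616422094484
(np.float64(-0.02065511365777809), None)
-0.019831646604783676
-0.11 [-0.  -0.1  0.4]
-0.1 [ 0.1 -0.1  0.8]
-0.085 [-0.4  1.1 -0.1]
-0.075 [-0.  -0.4 -0.1]
-0.068 [ 0.5 -0.7 -0.2]
-0.062 [-0.8  0.3 -0. ]
46.4917 [ 0.52134313 -0.05351306 -0.01983718]
[206 290] [346 358]
```

```bash
python3 - <<'E'
from h import *
import pickle
u=np.array([np.cos(np.radians(-95.9)),np.sin(np.radians(-95.9))]);n=np.array([-u[1],u[0]]);M=np.array([.5150,-.115])
c=pickle.load(open("w6.pkl","rb"))
for p in cast(c,[(277,290)],.008)[:,:2]:print("tail edge",(p-M)@u,(p-M)@n)
go=lambda s,z,rate=.1:manip.servo_line([*(M+s*u),z],rate=rate)
go(-.07,-.0195);go(-.07,.16,.25)
c=wcam();pickle.dump(c,open("w7.pkl","wb"))
cv2.imwrite("pics/w7.png",cv2.resize(c["image"][120:320,180:380],(600,600),interpolation=cv2.INTER_CUBIC)[:,:,::-1])
print(manip.get_time(),manip.get_position())
E
```

```text
tail edge -0.05428915207589496 0.0001564818012863619
47.6583 [ 0.52097795 -0.04525132  0.15851633]
```

View pics/w7.png

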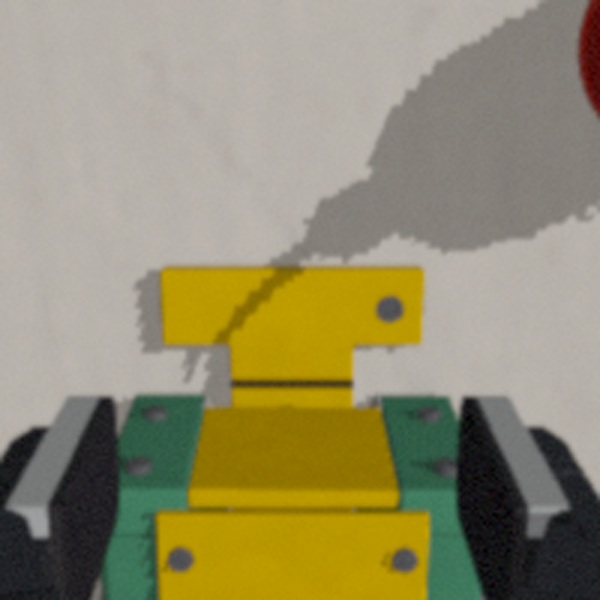

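The tongue is straight in the opening. In the crop the black line is at row 383 and the plate's lower edge at row 407, so a few mm remain.

```bash
cat >> h.py <<'E'
u=np.array([np.cos(np.radians(-95.9)),np.sin(np.radians(-95.9))]);n=np.array([-u[1],u[0]]);M=np.array([.5150,-.115])
go=lambda s,z,rate=.1:manip.servo_line([*(M+s*u),z],rate=rate)
def al(c,r,z,col=277.3):return float((cast(c,[(col,r)],z)[0,:2]-M)@u)
E
python3 - <<'E'
from h import *
import pickle
c=pickle.load(open("w7.pkl","rb"))
L=al(c,120+383.5/3,.008);T=al(c,120+267/3,.008)
print("line",L,"tail",T,"plate",[al(c,120+407/3,z) for z in (.010,.012,.014)],"plate top edge",al(c,120+490/3,.07),al(c,120+490/3,.076))
c=pickle.load(open("w1.pkl","rb"));print([al(c,r,.012,281) for r in (216.5,217,218)])
c=pickle.load(open("w6.pkl","rb"));print(c["cy"])
E
```

```text
line -0.008203016776968679 tail -0.05139335718296677 plate [-9.989503434897737e-06, -0.000917223435955357, -0.0018244573684758326] plate top edge -0.0005982680181605652 -0.003961696784255793
[-0.0016831524053761704, -0.000987135683692111, 0.00040682027744674945]
209.3142625943935
```

```bash
python3 - <<'E'
from h import *
import pickle
go(-.075,.02,.25);go(-.075,-.012,.15);go(-.075,-.0198,.06)
go(-.0625,-.0198,.06);go(-.0545,-.0198,.04)
print(np.round(manip.get_contact_force(),1),manip.get_position())
go(-.065,-.0195);go(-.07,.16,.25)
c=wcam();pickle.dump(c,open("w8.pkl","wb"));g=cv2.cvtColor(c["image"],cv2.COLOR_RGB2GRAY)
print(g[225:275,277].tolist(),g[225:275,270].tolist())
q=blobs(c,*YEL,100);print([(k.min(0),k.max(0)) for k in q[:3]],manip.get_time())
r=209
for col in (240,270,290,312):
    k=np.argmax(cv2.inRange(cv2.cvtColor(c["image"],cv2.COLOR_RGB2HSV),*map(np.array,YEL))[150:,col]>0)+150
    print(col,k,al(c,k,.008,col))
E
```

```text
[-0.2  0.1  0.3] [ 0.52053809 -0.0610495  -0.01981886]
[148, 149, 148, 149, 150, 149, 148, 147, 150, 148, 147, 146, 147, 146, 145, 140, 136, 144, 145, 144, 143, 146, 143, 144, 143, 145, 140, 126, 87, 53, 78, 103, 111, 111, 111, 109, 109, 111, 113, 112, 112, 113, 111, 109, 112, 111, 113, 111, 109, 112] [147, 146, 147, 148, 147, 148, 150, 147, 148, 147, 146, 146, 145, 144, 142, 140, 136, 142, 143, 142, 142, 143, 142, 142, 142, 142, 141, 129, 85, 53, 79, 104, 111, 109, 113, 113, 112, 111, 112, 112, 112, 111, 110, 109, 111, 114, 113, 109, 112, 114]
[(array([232, 216], dtype=int32), array([322, 358], dtype=int32))] 50.9
240 216 -0.04376771048367726
270 216 -0.043775340772427736
290 216 -0.04378042545058182
312 216 -0.04378601658253938
```

The line is within about 1 mm of the plate. A quick numeric check that the block stands and the bystanders haven't moved, then I'll hand in.

```bash
python3 - <<'E'
from h import *
import pickle
a=pickle.load(open("d0.pkl","rb"))["top"];b=manip.camera("top")
d=(cv2.absdiff(cv2.medianBlur(a["image"],3),cv2.medianBlur(b["image"],3)).max(2)>22).astype(np.uint8)
for k in cv2.findContours(cv2.morphologyEx(d,cv2.MORPH_CLOSE,np.ones((3,3))),cv2.RETR_EXTERNAL,cv2.CHAIN_APPROX_NONE)[0]:
    if cv2.contourArea(k)>15:print(cv2.boundingRect(k),cv2.contourArea(k))
M4=np.linalg.inv(np.array(b["cam_to_world"]));p=M4@[.50,-.30,.035,1];u0,v0=b["fx"]*p[0]/p[2]+b["cx"],b["fy"]*p[1]/p[2]+b["cy"];print("vblock px",u0,v0)
g=cv2.cvtColor(b["image"],cv2.COLOR_RGB2GRAY);print(g[int(v0)-14:int(v0)+15:2,int(u0)-16:int(u0)+17:2])
g=cv2.cvtColor(a["image"],cv2.COLOR_RGB2GRAY);print(g[229:258:2,263:296:2])
E
```

```text
(367, 234, 32, 39) 729.0
(416, 212, 39, 53) 1128.5
(253, 201, 32, 34) 602.5
(190, 201, 124, 219) 15209.5
vblock px 379.84073571343913 244.24966994831473
[[149 147 145 144 147 146 146 147 146 147 143 146 148 144 148 148 149]
 [145 144 150 150 149 150 145 146 142 143 144 145 142 145 143 146 143]
 [146 149 147 146 125 115 145 136 145 145 148 147 140 149 144 145 146]
 [144 142 145 147 105 112 142 146 146 142 146 147 144 143 146 148 148]
 [146 151 146 132  94  81  82  90 118 131 135 139 135 142 146 149 149]
 [145 145 146 127  88  75  82  82  83  82  90 114 130 132 132 145 148]
 [144 146 149 113 117  97  81  82  75  85  80  82  80  91 114 145 146]
 [142 145 138 109 127 126 100  91  82  79  80  80  82  80  91 152 145]
 [150 143 126 114 137 135 133 127 123 102  91  91  81  83 105 131 147]
 [145 144 108 121 145 143 138 131 130 130 128 117 101  94 106 122 152]
 [147 143 124  94  87 124 134 140 138 133 135 132 125 106 105  97 128]
 [146 143 130 100 104  98  95  88 118 130 131 130 132 115  98  99 102]
 [123 145 148 107 100 101 101 102  98  95  88 116 130 103 100 101 105]
 [102 147 147 144  98 10
[... 484 characters left out ...]
148 129  88  81  79  82  86  81  86 113 135 114 154 151 147]
 [154 150 140 127 130 106 101  91  85  81  85  83  83 104 146 151 149]
 [153 155 140 142 133 127 128 107  93  97  84  81  92 111 132 151 154]
 [149 148 154 151 145 137 134 129 129 129 103  90 100 102 106 149 152]
 [148 148 125 142 150 146 150 140 136 137 131 113 102 104 104 133 153]
 [150 153 128 101 106 124 136 142 145 140 138 115 106 101 100 107 153]
 [148 153 147 104 110 106 105 110 118 139 139 116 104 108 106 103 131]
 [148 149 149 126 103 104 105 104 107 107 106 101 108 109 104 108 104]
 [150 148 150 150 107 103 105 105 103 105 104 103 106 104 103 102 103]
 [148 149 151 152 125 103 106 108 105 105 109 101 106 101 132 148 116]]
```

The block shows the same groove pattern at its new spot as it did at the start, so it is upright. Apart from the arm, the only changes in the image are where the block and gauge were moved.

```bash
python3 -c "
from rig import manip
print(manip.get_time(),manip.sign_off())"
```

```text
the job is handed in; nothing more can be done
50.95 None
```

The job was handed in at 50.95 s: the yellow gauge lies tongue-first in the opening with its black line within about 1 mm of the front plate, the V-block stands upright behind the roll unit clear of the gauge, and the red gauge, oil can, grease pot and tape roll show no sign of having moved.

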